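# Cock the sharps tip-tray, load it and trip it

## Robot

A 6-joint arm with a two-finger parallel gripper is mounted at the origin on the work surface. World frame = base frame: x ahead of the robot, y to its left, z up, the work surface at z = 0. Lengths are in mm, angles in degrees, forces in N, time in s.
With the tool pointing down it reaches from about 350 to 850 mm from the base axis. Payload 8.1 kg.
Tool frame: the origin (TCP) lies at the very end of the fingers, on their centre line; the grasp point (between the pads) lies 19 mm behind it (r.grip_depth is the distance from the TCP to the grasp point, in mm); z points along the fingers, y is the direction in which the jaws open and shut (so a half turn about z gives the same grasp; the last joint's range is limited). The gripper opens to 85 mm and grips with 20 to 120 N. Pads are 22 mm wide; open, the fingers measure 114 mm over their backs; the gripper's body (76 mm by 85 mm) begins 54 mm behind the grasp point. The pads swing forward as they close: fully open they stand 13 mm farther back than shut.
Start: joints at [60.08, 7.471, 85.268, -0, 87.261, -4.893], TCP at [253.805, 543.68, 231.292] pointing down, gripper open.
Joint ranges: [-169.43, 169.43], [-51.17, 129.36], [1.28, 143.12], [-76.62, 256.62], [0, 156.53], [-152.29, 152.29]. Speed limits (degrees/s): [136.94, 136.94, 159.86, 180, 180, 180].

## Interface

Orientations are given as [roll, pitch, yaw] about the fixed x, y, z axes, in that order (R = Rz(yaw) Ry(pitch) Rx(roll)).
In Python, from bench import r gives the robot as it stands.
- The arm moves only by the tool move_arm, never from a script. Its argument "series" is a list of rows, each an object with "gripper": the opening, from 0 (shut) to 1 (fully open); "translation": the shift along the tool's x, y, z in mm, a list of three; "twist": the turn, a rotation vector about the tool's x, y, z in degrees, a list of three. In form: [{"gripper": gripper, "translation": [tx, ty, tz], "twist": [ax, ay, az]}, ...]. A call has 1 to 8 rows; each row shifts and turns the pose as measured when the row begins, along the tool's axes as they then stand; what a row does not reach is not made up. A row lasts 1/12 s, in which the tool goes at most 41.7 mm and 7.16 degrees, less where a joint would pass 70% of its speed; a pose out of reach is approached as far as the arm can. A call is refused whole if a number of a shift passes 41.7 or a number of a turn 7.16, either way. A call with a gripper value outside its range is refused whole. The fingers move at their own pace and stop on an object; "force" is the grip in N (left out, the last holds). Time passes only in rows, so rows that do not move let the fingers close. It gives the time, the measured TCP pose, the force and the opening at its end, in the units of the state.
- r.sense(): the state, without advancing time (a new reading comes with each control period).
- r.snapshot(name): name is "side" or "top"; returns a dict with "pixels" (384x512x3 uint8, red, green, blue), "fovy" (degrees; the focal length in pixels is half the picture's height over the tangent of half this angle, whatever the lens; pixels are square), "cx", "cy" (the principal point, pixels), "xyz" and "orientation" of the camera in the world. Camera axes: x right, y down, z forward; pixel columns grow to the right and rows downward; lengths in mm; the calibration is good to about 2 mm. A picture is of the moment at which its call begins. There is no depth.
- r.hand_in(): hands the job in, once; it reports no verdict.
The state is a dict: "time": time; "joint_pos": joint angles; "qd": joint speeds; "joint_efforts": joint torques, N m; "tool_pos": TCP position; "tcp_rot": TCP orientation; "ft_force": force on the tool from outside, world axes, zero at the start; "wrist_torque": the same for the moment, N m; "finger_gap": finger opening in mm.
Only numpy, scipy, OpenCV 4.12 (cv2) and the standard library are available. Lean on these libraries where they do the work, as an engineer would, in place of code of your own. Each camera call takes 0.05 s, during which the arm holds its last target. There are 200 camera calls.

## Task

Throw the spent lancet cartridge (orange cap) away with the spring tip-tray: press the blue paddle down gently until the sear catches and the tray stays up by itself, lay the spent cartridge on the middle of the steel tray, then press the green trigger so that the tray snaps down and drops it into the red bin. Do not force the paddle or the trigger (never more than about 26 N), and leave the sealed blue-capped cartridge, the gel bottle and the thermometer charger where they are.

Things in the scene. Friction and masses are not known exactly. Their poses are not given: they have to be found in the camera images.
- dropper: The disposal unit, fixed: grey base 8 mm thick (x -95 to 195, y -120 to 80 mm in its frame), two white cheek plates, a tray-and-paddle rocker between them, an open red bin. Origin on the counter under the rocker's hinge; x points from the hinge to the bin, y left, z up. Hinge axis along y, 150 mm up. More than 26 N on any part of the unit is forcing it.
- tray (a joint): Rocker angle, rad: 0 = let go, tray hanging 0.8 rad below level into the bin, paddle up 0.8 rad; 0.8 = both level. A spring drives it to 0; pressing the paddle raises it. The sear catches at a hidden value that differs from unit to unit, 0.65 to 0.95, and then holds it there (within 0.03) by itself. About 0.03 rad past the catch a stiff buffer is met.
- paddle (a point): Where to press: upper face of the blue paddle, 70 mm from the hinge. Turns with the rocker: x along it from paddle to tray, z out of the face. Paddle 20 to 85 mm from the hinge, 50 wide, 4 thick, smooth. Pushed square here the spring takes 5 to 10 N up to the catch; past it the buffer adds about 7 N per mm, so a steep rise above 13 N means the sear is in.
- tray_mid (a point): Centre of the upper face of the steel tray, 70 mm from the hinge axis; same axes as paddle. The tray is 90 mm long (25 to 115 mm from the hinge), 70 mm wide, smooth and flat, with a 9 mm high stop across its hinge end only. When cocked it is level to within 0.15 rad.
- trigger_pad (a point): Top centre of the green trigger pad, 30 x 34 mm, at the unit's -y side. A lever hinged 100 mm nearer the paddle end and 35 mm lower. Pressed straight down it frees the cocked tray after 8 to 12 mm, at 2 to 6 N; bottoms hard at 28 mm. It dips while the paddle is pressed and springs up as the sear catches.
- bin_in (a point): Middle of the inner floor of the red bin, 12 mm above the counter; axes as the unit's. Inside 157 mm (x) by 76 mm (y), rim 95 mm above the counter. A cartridge may lean and slide in it for a second or two before it rests.
- dish: Aluminium instrument tray, fixed, 120 (x) x 220 (y) x 10 mm, floor 3 mm thick, with the two cartridges side by side on it. Origin at the middle of its underside.
- spent: The spent lancet cartridge: white block 54 (x) x 22 (y) x 24 mm (z) with an orange cap on its +x end and an orange band, 40 g. Origin at the middle of its underside. Grip it across its 22 mm width.
- sealed: The sealed cartridge: same block with a blue cap and band. Leave it. Origin at the middle of its underside.
- gel: Clear gel bottle with a blue cap, 52 mm across and 130 mm high, loose. Origin at the middle of its underside.
- charger: White thermometer charger, 80 x 60 mm and 35 mm high, with a grey thermometer standing in it to 80 mm, loose. Origin at the middle of its underside.
Things that resemble listed ones, but are neither listed nor needed, are in the scene too. What is shaped like the spent but pink or yellow is not meant.

How it is judged:
By the outcome, as a careful person would: the job done as asked, in the order asked, and still so for the second after the job is handed in, with the robot touching nothing.
It also fails if it takes over 72 s, if anything falls off the work surface, if the arm or the gripper's body presses on something with over 40 N, if the wrist force passes 120 N, or if a joint passes its speed limit or range.

## Working session

There is one attempt and no reset: what is moved stays moved. The work goes in short steps, Python scripts to look and compute and a tool call to move; the robot and the scene stay as the last step left them, time stands still between calls to the robot, and variables do not carry over. Pictures are saved under pics/ and viewed, about 8 in all and at most 12, crops included, and the job is handed in when it is done.

Besides the shell and the picture viewer there is one more tool, called as name(argument=value, ...) on one line, values as JSON. move_arm: Moves the arm, as the interface text tells. Its arguments: {"type":"object","properties":{"series":{"type":"array"},"force":{"type":"number"}},"required":["series"]}

```bash
ls; mkdir -p pics; cat > h.py <<'E'
import numpy as np,cv2
from scipy.spatial.transform import Rotation as R
from bench import r
def snap(n,f=None):
    s=r.snapshot(n)
    if f: cv2.imwrite('pics/'+f,s['pixels'][:,:,::-1])
    return s
def ray(s,u,v):
    f=s['pixels'].shape[0]/2/np.tan(np.radians(s['fovy']/2))
    d=np.array([(u-s['cx'])/f,(v-s['cy'])/f,1.])
    return np.array(s['xyz'],float),R.from_euler('xyz',s['orientation'],degrees=True).as_matrix()@d
def onz(s,u,v,z):
    o,d=ray(s,u,v); return o+d*(z-o[2])/d[2]
def proj(s,p):
    f=s['pixels'].shape[0]/2/np.tan(np.radians(s['fovy']/2))
    c=R.from_euler('xyz',s['orientation'],degrees=True).as_matrix().T@(np.array(p,float)-s['xyz'])
    return np.round([s['cx']+f*c[0]/c[2],s['cy']+f*c[1]/c[2]],1)
def two(s1,p1,s2,p2):
    o1,d1=ray(s1,*p1);o2,d2=ray(s2,*p2)
    t=np.linalg.lstsq(np.c_[d1,-d2],o2-o1,rcond=None)[0]
    a,b=o1+d1*t[0],o2+d2*t[1]; return (a+b)/2,np.linalg.norm(a-b)
E
python3 - <<'E'
from h import *
import pickle
a=snap('top');b=snap('side')
pickle.dump((a,b),open('s0.pkl','wb'))
for s in(a,b): print({k:v for k,v in s.items() if k!='pixels'})
cv2.imwrite('pics/top0.png',a['pixels'][:,:,::-1]);cv2.imwrite('pics/side0.png',b['pixels'][:,:,::-1])
print(r.sense())
E
```

```text
pics
{'fovy': 47.30723987459321, 'cx': 254.33504429313894, 'cy': 196.05822055950844, 'xyz': array([ 350.94455664,   74.39451331, 1587.10544586]), 'orientation': array([-173.00441209,   -0.23476987,  -89.02397071])}
{'fovy': 53.50070602275239, 'cx': 259.3935524430779, 'cy': 193.58287184414377, 'xyz': array([ 368.60817506, -795.97174544,  844.23417447]), 'orientation': array([-129.90355345,    0.70426474,  -12.53635439])}
{'time': 0.1, 'joint_pos': array([ 6.00795970e+01,  7.51153477e+00,  8.53246137e+01, -8.27669516e-04,
        8.72628132e+01, -4.89506168e+00]), 'qd': array([-0.10951821,  0.01066443, -0.12830494, -0.06107742,  0.00581679,
       -0.01267849]), 'joint_efforts': array([ 1.82662832e-03, -5.70954752e+01, -5.01940298e+01, -1.68101592e-04,
        8.32160847e-03, -1.62657079e-05]), 'tool_pos': array([253.55713654, 543.22277675, 230.32640257]), 'tcp_rot': array([-1.79901329e+02, -7.62086534e-03,  1.54974692e+02]), 'ft_force': array([-0.29573965,  0.23055012,  0.04406959]), 'wrist_torque': array([-0.04080166, -0.02184001, -0.0434665 ]), 'finger_gap': 85.72291261755277}
```

View pics/top0.png

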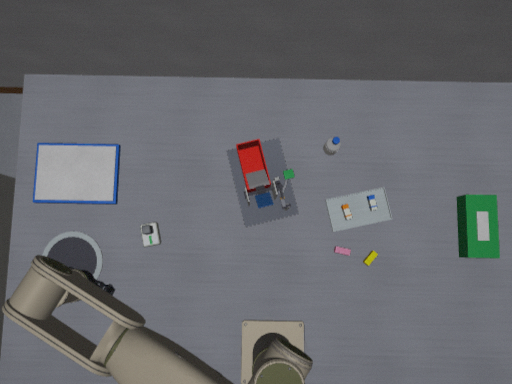

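View pics/side0.png

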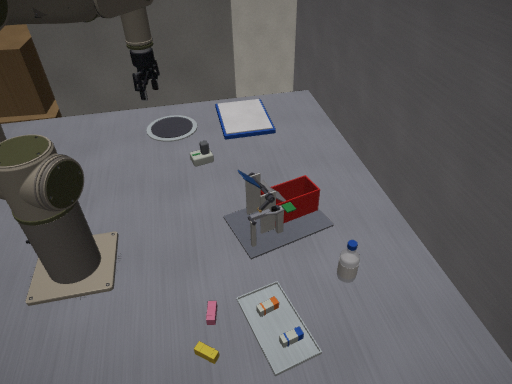

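Top view: unit at about (262,182), bin up (+x), and the dish at (358,210). The cartridge-shaped candidates are orange (347,212), blue (373,203), pink (342,251) and yellow (371,258). The orange one in the dish fits "spent". I'll confirm it in an enlarged crop.

```bash
python3 - <<'E'
from h import *
import pickle
a,b=pickle.load(open('s0.pkl','rb'))
A=a['pixels'][130:270,222:402,::-1]; B=b['pixels'][160:370,190:370,::-1]
A=cv2.resize(A,(400,311),interpolation=2);B=cv2.resize(B,(400,467),interpolation=2)
o=np.zeros((467,800,3),np.uint8);o[:311,:400]=A;o[:,400:]=B
cv2.imwrite('pics/crop0.png',o)
def blobs(s,n,lo,hi,mn=4):
    h=cv2.cvtColor(s['pixels'],cv2.COLOR_RGB2HSV);m=cv2.inRange(h,lo,hi)
    k,l,st,c=cv2.connectedComponentsWithStats(m)
    for i in range(1,k):
        if st[i,4]>=mn: print(n,st[i].tolist(),c[i].round(1))
for n,s in(('top',a),('side',b)):
    blobs(s,n+' orange',(8,120,120),(20,255,255))
    blobs(s,n+' green',(45,120,50),(85,255,255))
    blobs(s,n+' blue',(100,120,50),(125,255,255))
    blobs(s,n+' red',(0,180,80),(5,255,255),20)
E
```

```text
top orange [342, 204, 7, 5, 24] [345.  206.1]
top green [283, 169, 11, 10, 81] [288.2 173.7]
top green [457, 195, 43, 63, 1970] [478.  225.9]
top green [149, 236, 3, 7, 10] [149.9 238.8]
top blue [333, 137, 7, 7, 40] [335.8 140. ]
top blue [33, 143, 87, 61, 633] [ 81.9 176.6]
top blue [255, 192, 18, 16, 193] [263.6 199.7]
top blue [367, 195, 8, 5, 25] [370.5 196.9]
top red [237, 140, 29, 50, 629] [250.8 158.7]
side orange [270, 297, 9, 8, 45] [273.8 300.4]
side orange [260, 303, 6, 7, 14] [262.2 306. ]
side green [282, 202, 14, 11, 88] [288.5 206.9]
side blue [215, 104, 60, 35, 332] [243.9 129.5]
side blue [238, 170, 22, 18, 97] [248.7 178.9]
side blue [347, 240, 11, 11, 86] [352.  244.8]
side blue [295, 327, 9, 14, 67] [299.  332.6]
side blue [284, 333, 5, 12, 14] [286.4 338. ]
side red [272, 176, 47, 46, 1075] [297.6 197.6]
```

View pics/crop0.png

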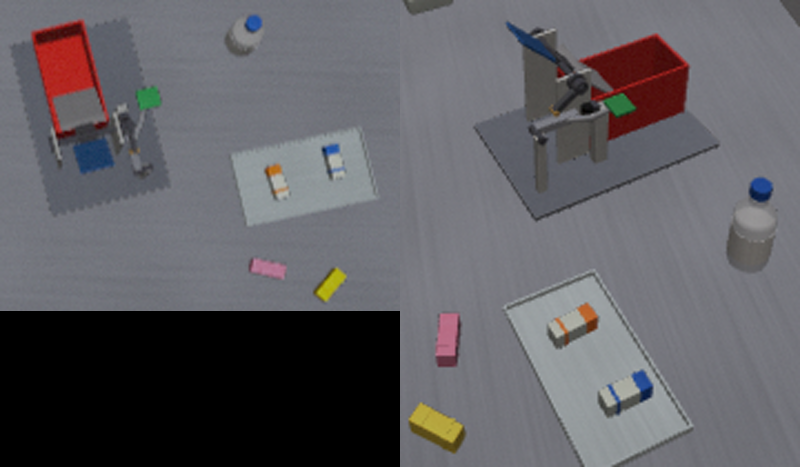

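The crop confirms the orange-capped block at top (347,212) / side (268,306) is the spent one. The blue cap at (373,203) is the sealed one, and pink and yellow lie outside the dish.

```bash
cat > m.py <<'E'
from h import *
import pickle
a,b=pickle.load(open('s0.pkl','rb'))
A=lambda u,v:(222+u/2.2222,130+v/2.2222); B=lambda u,v:(190+(u-400)/2.2222,160+v/2.2222)
def fit(L,W):
    L=np.array(L,float);W=np.array(W,float);lc,wc=L.mean(0),W.mean(0)
    l,w=L-lc,W-wc
    t=np.arctan2((l[:,0]*w[:,1]-l[:,1]*w[:,0]).sum(),(l*w).sum())
    M=np.array([[np.cos(t),-np.sin(t)],[np.sin(t),np.cos(t)]]);o=wc-M@lc
    return np.degrees(t),o,np.linalg.norm(L@M.T+o-W,axis=1)
if __name__=='__main__':
    W=[onz(a,*A(*p),8)[:2] for p in[(12,47),(131,20),(168,185),(53,214)]]
    L=[(195,80),(195,-120),(-95,-120),(-95,80)]
    print('unit top',fit(L,W))
    Ws=[onz(b,*B(*p),8)[:2] for p in[(475,127),(537,216),(718,145)]]
    print('unit side',fit([(-95,80),(-95,-120),(195,-120)],Ws)); print('both',fit(L+[(-95,80),(-95,-120),(195,-120)],W+Ws))
    print('green',two(a,(288.2,173.7),b,(288.5,206.9)))
    print('paddle',two(a,(263.6,199.7),b,(248.7,178.9)))
    print('bottle cap',two(a,(335.8,140),b,(352,244.8)))
    print('dish',fit([(60,110),(60,-110),(-60,-110),(-60,110)],[onz(a,*A(*p),10)[:2] for p in[(231,153),(362,128),(378,196),(248,224)]]))
    oc=two(a,(345,206.1),b,(273.8,300.4));print('orange cap',oc)
    # whole block top face, in world from top pic
    for n,s,box in(('top',a,(198,340,26,14)),):
        y,x,h,w=box;im=s['pixels'][y:y+h,x:x+w].astype(int)
        bg=np.median(im[:, :3].reshape(-1,3),0)
        m=(np.abs(im-bg).sum(2)>45).astype(np.uint8);print('\n'.join(''.join('.#'[v] for v in q) for q in m))
    for e in[(276.5,168),(282,198)]: print('end',onz(a,*A(*e),27))
    for e in[(591,310),(553,334)]: print('side end top face',onz(b,*B(*e),27))
E
python3 m.py
```

```text
unit top (np.float64(14.145110056378165), array([543.4888589 ,  48.02731015]), array([3.73850577, 4.26474472, 6.87118036, 3.75723283]))
unit side (np.float64(15.033759399257049), array([550.26628878,  46.32971851]), array([4.91456288, 6.35260872, 4.89301484]))
both (np.float64(14.674745630838336), array([546.49416534,  47.05872205]), array([5.63278843, 7.8929636 , 6.93499   , 0.5782606 , 7.9421622 ,
       8.9164016 , 0.68703573]))
green (array([608.65608238, -41.26563575, 134.94074077]), np.float64(3.5385881478989956))
paddle (array([513.55885605,  41.44460969, 188.16350235]), np.float64(4.274390063073734))
bottle cap (array([ 729.89712643, -204.18685432,  123.52973916]), np.float64(2.506136333824579))
dish (np.float64(12.498577959786974), array([ 504.84832629, -308.57209688]), array([0.76785501, 3.36366002, 3.34664456, 1.99653174]))
orange cap (array([ 513.90860885, -254.22034236,   25.85019087]), np.float64(3.6727308028418006))
..............
..............
..............
..............
..............
......#.......
..#.####......
.########.....
.########.....
.########.....
.#######......
..###.###.....
..#########...
..##.######...
...#######....
...########...
...##.######..
....########..
....#########.
....#########.
.....####.....
.....##...#...
......##......
..............
..............
..............
end [ 513.83605031 -258.89574303   27.        ]
end [ 465.60327116 -267.31325143   27.        ]
side end top face [ 521.45759929 -253.65810825   27.        ]
side end top face [ 472.97948316 -274.18924225   27.        ]
```

```bash
cat > go.py <<'E'
# usage: go.py x y z yaw [step]  -> rows toward a world target (tool pointing down)
import sys,json
from h import *
def rows(p,Rm,tgt,yaw,step=36,n=40):
    T=R.from_euler('xyz',[180,0,yaw],degrees=True).as_matrix();out=[]
    for _ in range(n):
        d=Rm.T@(np.array(tgt)-p);w=R.from_matrix(Rm.T@T).as_rotvec(degrees=True)
        if np.linalg.norm(d)<.4 and np.linalg.norm(w)<.3: break
        d*=min(1,step/max(np.linalg.norm(d),1e-9));w*=min(1,7/max(np.linalg.norm(w),1e-9))
        out.append([d.round(1).tolist(),w.round(1).tolist()])
        p=p+Rm@d;Rm=Rm@R.from_rotvec(w,degrees=True).as_matrix()
    return out
if __name__=='__main__':
    v=list(map(float,sys.argv[1:]));s=r.sense()
    print('t',round(s['time'],2),s['tool_pos'].round(1),s['tcp_rot'].round(1),s['ft_force'].round(1))
    o=rows(s['tool_pos'],R.from_euler('xyz',s['tcp_rot'],degrees=True).as_matrix(),v[:3],v[3],*v[4:5])
    for q in o: print(q)
E
python3 go.py 506 36 270 14.6 26
```

```text
t 0.1 [253.6 543.2 230.3] [-179.9   -0.   155. ] [-0.3  0.2  0. ]
[[-20.3, -16.2, -1.8], [-0.0, 0.0, 7.0]]
[[-22.1, -13.6, -1.8], [-0.0, 0.0, 7.0]]
[[-23.6, -10.8, -1.8], [-0.0, 0.0, 7.0]]
[[-24.7, -7.8, -1.8], [-0.0, 0.0, 7.0]]
[[-25.5, -4.7, -1.8], [-0.0, 0.0, 7.0]]
[[-25.9, -1.6, -1.8], [-0.0, 0.0, 7.0]]
[[-25.9, 1.6, -1.8], [-0.0, 0.0, 7.0]]
[[-25.5, 4.7, -1.8], [-0.0, 0.0, 7.0]]
[[-24.7, 7.8, -1.8], [-0.0, 0.0, 7.0]]
[[-23.6, 10.7, -1.8], [-0.0, 0.0, 7.0]]
[[-22.1, 13.5, -1.8], [-0.0, 0.0, 7.0]]
[[-20.3, 16.1, -1.8], [-0.0, 0.0, 7.0]]
[[-18.2, 18.5, -1.8], [-0.0, 0.0, 7.0]]
[[-15.8, 20.6, -1.8], [-0.0, 0.0, 7.0]]
[[-13.2, 22.3, -1.8], [-0.0, 0.0, 7.0]]
[[-10.3, 23.8, -1.8], [-0.0, 0.0, 7.0]]
[[-7.4, 24.9, -1.8], [-0.0, 0.0, 7.0]]
[[-4.3, 25.6, -1.8], [-0.0, 0.0, 7.0]]
[[-1.1, 25.9, -1.8], [-0.0, 0.0, 7.0]]
[[2.0, 25.9, -1.8], [-0.0, 0.0, 7.0]]
[[5.2, 25.4, -1.8], [-0.0, 0.0, 0.4]]
[[4.5, 21.4, -1.5], [-0.0, 0.0, -0.0]]
```

move_arm(series=[{"gripper": 0,"translation": [-20,-16,-4],"twist": [0,0,7]},{"gripper": 0,"translation": [-22,-14,-4],"twist": [0,0,7]},{"gripper": 0,"translation": [-24,-11,-4],"twist": [0,0,7]},{"gripper": 0,"translation": [-25,-8,-4],"twist": [0,0,7]},{"gripper": 0,"translation": [-25,-5,-4],"twist": [0,0,7]},{"gripper": 0,"translation": [-26,-2,-4],"twist": [0,0,7]},{"gripper": 0,"translation": [-26,2,-4],"twist": [0,0,7]},{"gripper": 0,"translation": [-25,5,-4],"twist": [0,0,7]}])

```text
time: 0.77
tool_pos: [341.8, 350.4, 256.9]
tcp_rot: [-179.4, 0.4, 97.9]
ft_force: [0.3, 0.2, 0.4]
finger_gap: 0.4
```

move_arm(series=[{"gripper": 0,"translation": [-25,8,-2],"twist": [0,0,7]},{"gripper": 0,"translation": [-24,11,-2],"twist": [0,0,7]},{"gripper": 0,"translation": [-22,14,-2],"twist": [0,0,7]},{"gripper": 0,"translation": [-20,16,-2],"twist": [0,0,7]},{"gripper": 0,"translation": [-18,18,0],"twist": [0,0,7]},{"gripper": 0,"translation": [-16,20,0],"twist": [0,0,7]},{"gripper": 0,"translation": [-13,22,0],"twist": [0,0,7]},{"gripper": 0,"translation": [-10,24,0],"twist": [0,0,7]}])

```text
time: 1.43
tool_pos: [430.5, 152.4, 264.6]
tcp_rot: [180.0, 0.9, 40.6]
ft_force: [0.5, -0.1, -0.2]
finger_gap: 0.1
```

```bash
python3 go.py 506 36 250 14.6 26
```

```text
t 1.43 [430.5 152.4 264.6] [180.    0.9  40.6] [ 0.5 -0.1 -0.2]
[[-3.4, 25.6, 2.8], [0.1, 0.2, 7.0]]
[[-0.3, 25.9, 2.7], [0.1, 0.2, 7.0]]
[[2.9, 25.7, 2.7], [0.1, 0.2, 7.0]]
[[6.0, 25.2, 2.7], [0.0, 0.2, 5.0]]
[[8.1, 24.5, 2.7], [-0.0, -0.0, 0.0]]
[[3.0, 9.0, 1.0], [0.0, -0.0, 0.0]]
```

move_arm(series=[{"gripper": 0,"translation": [-3,26,3],"twist": [0,0,7]},{"gripper": 0,"translation": [0,26,3],"twist": [0,0,7]},{"gripper": 0,"translation": [3,26,3],"twist": [0,0,7]},{"gripper": 0,"translation": [6,25,3],"twist": [0,0.8,5]},{"gripper": 0,"translation": [8,24,3],"twist": [0,0,0]},{"gripper": 0,"translation": [3,9,0],"twist": [0,0,0]},{"gripper": 0,"translation": [0,0,0],"twist": [0,0,0]}])

```text
time: 2.02
tool_pos: [508.2, 24.8, 246.9]
tcp_rot: [179.6, 0.1, 13.1]
ft_force: [0.6, 0.6, 0.2]
finger_gap: 0.0
```

```bash
python3 go.py 506.4 36.4 225 14.6 26; python3 - <<'E'
from h import *
a=snap('top');b=snap('side')
A=cv2.resize(a['pixels'][130:250,212:332,::-1],(400,400),interpolation=2);B=cv2.resize(b['pixels'][110:270,200:360,::-1],(400,400),interpolation=2)
cv2.imwrite('pics/c1.png',np.hstack([A,B]))
E
```

```text
t 2.02 [508.2  24.8 246.9] [1.796e+02 1.000e-01 1.310e+01] [0.6 0.6 0.2]
[[0.9, -11.8, 21.8], [0.4, 0.1, -1.5]]
```

View pics/c1.png

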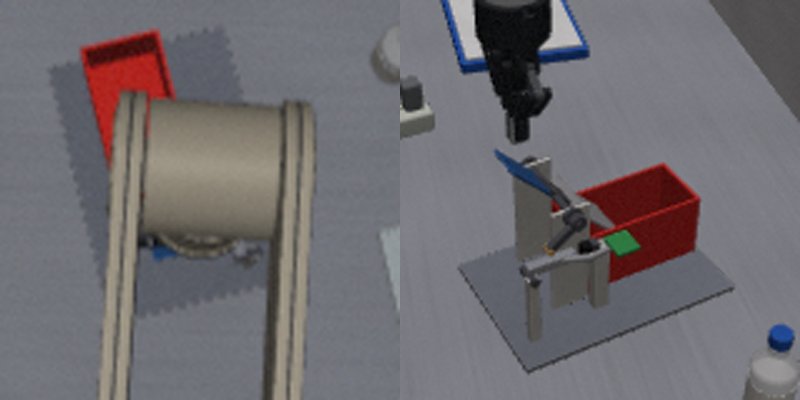

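The fingertip is at crop (517,143), about 40 mm above the blue paddle and centred on it. Descending.

move_arm(series=[{"gripper": 0,"translation": [1,-12,12],"twist": [0.4,0,-1.5]},{"gripper": 0,"translation": [0,0,12],"twist": [0,0,0]},{"gripper": 0,"translation": [0,0,5],"twist": [0,0,0]},{"gripper": 0,"translation": [0,0,3],"twist": [0,0,0]}])

```text
time: 2.45
tool_pos: [504.2, 43.9, 212.7]
tcp_rot: [-179.8, 0.1, 15.2]
ft_force: [-0.2, 0.5, 0.1]
finger_gap: 0.1
```

move_arm(series=[{"gripper": 0,"translation": [0,0,3],"twist": [0,0,0]},{"gripper": 0,"translation": [0,0,3],"twist": [0,0,0]},{"gripper": 0,"translation": [0,0,2],"twist": [0,0,0]}])

```text
time: 2.7
tool_pos: [504.2, 45.7, 204.2]
tcp_rot: [-179.8, -0.0, 15.4]
ft_force: [0.5, 0.1, 5.6]
finger_gap: -0.0
```

Contact at z=204, 5.6 N. Continuing along the paddle's arc while centring in y.

move_arm(series=[{"gripper": 0,"translation": [-3,4,3],"twist": [0,0,0]},{"gripper": 0,"translation": [-3,4,3],"twist": [0,0,0]},{"gripper": 0,"translation": [-3,1,3],"twist": [0,0,0]},{"gripper": 0,"translation": [-3,0,3],"twist": [0,0,0]}])

```text
time: 3.03
tool_pos: [497.6, 34.2, 194.2]
tcp_rot: [-179.8, -0.5, 15.4]
ft_force: [4.2, 2.5, 3.9]
finger_gap: 0.1
```

move_arm(series=[{"gripper": 0,"translation": [-2,0,3],"twist": [0,0,0]},{"gripper": 0,"translation": [-2,0,3],"twist": [0,0,0]},{"gripper": 0,"translation": [-2,0,3],"twist": [0,0,0]},{"gripper": 0,"translation": [-2,0,3],"twist": [0,0,0]}])

```text
time: 3.37
tool_pos: [491.0, 32.2, 183.0]
tcp_rot: [-179.8, -0.9, 15.3]
ft_force: [5.2, 4.0, 6.5]
finger_gap: -0.1
```

```bash
cat > u.py <<'E'
from h import *
s=r.sense();t=np.radians(14.6);d=s['tool_pos'][:2]-[547,47]
print('unit xy',round(d@[np.cos(t),np.sin(t)],1),round(d@[-np.sin(t),np.cos(t)],1),'z',s['tool_pos'][2].round(1),'F',s['ft_force'].round(1),s['tcp_rot'].round(1),s['time'])
E
python3 u.py
```

```text
unit xy -57.9 -0.2 z 183.0 F [5.2 4.  6.5] [-179.8   -0.9   15.3] 3.3667
```

move_arm(series=[{"gripper": 0,"translation": [-1,0,3],"twist": [0,0,0]},{"gripper": 0,"translation": [0,0,3],"twist": [0,0,0]},{"gripper": 0,"translation": [0,0,3],"twist": [0,0,0]},{"gripper": 0,"translation": [0,0,3],"twist": [0,0,0]}])

```text
time: 3.7
tool_pos: [489.3, 31.0, 172.7]
tcp_rot: [-179.9, -0.9, 15.3]
ft_force: [-2.1, 1.7, 10.8]
finger_gap: 0.1
```

move_arm(series=[{"gripper": 0,"translation": [0,0,1.5],"twist": [0,0,0]},{"gripper": 0,"translation": [0,0,1.5],"twist": [0,0,0]},{"gripper": 0,"translation": [0,0,1.5],"twist": [0,0,0]}])

```text
time: 3.95
tool_pos: [488.2, 30.7, 169.0]
tcp_rot: [-179.9, -0.8, 15.3]
ft_force: [-1.5, 3.1, 8.5]
finger_gap: -0.2
```

```bash
python3 u.py
```

```text
unit xy -61.0 -1.0 z 169.0 F [-1.5  3.1  8.5] [-179.9   -0.8   15.3] 3.95
```

move_arm(series=[{"gripper": 0,"translation": [0,0,1.5],"twist": [0,0,0]},{"gripper": 0,"translation": [0,0,1.5],"twist": [0,0,0]},{"gripper": 0,"translation": [0,0,1],"twist": [0,0,0]}])

```text
time: 4.2
tool_pos: [487.4, 30.5, 166.1]
tcp_rot: [-179.9, -0.8, 15.3]
ft_force: [-0.5, 3.2, 9.2]
finger_gap: 0.2
```

move_arm(series=[{"gripper": 0,"translation": [0,0,1],"twist": [0,0,0]},{"gripper": 0,"translation": [0,0,1],"twist": [0,0,0]}])

```text
time: 4.37
tool_pos: [487.2, 30.4, 165.0]
tcp_rot: [-179.9, -0.8, 15.3]
ft_force: [-0.0, 2.2, 9.5]
finger_gap: 0.0
```

move_arm(series=[{"gripper": 0,"translation": [0,0,1],"twist": [0,0,0]},{"gripper": 0,"translation": [0,0,1],"twist": [0,0,0]}])

```text
time: 4.53
tool_pos: [487.0, 30.4, 163.9]
tcp_rot: [-179.9, -0.9, 15.3]
ft_force: [0.1, 2.9, 8.4]
finger_gap: 0.2
```

move_arm(series=[{"gripper": 0,"translation": [0,0,1.5],"twist": [0,0,0]},{"gripper": 0,"translation": [0,0,1.5],"twist": [0,0,0]}])

```text
time: 4.7
tool_pos: [486.6, 30.3, 161.9]
tcp_rot: [-180.0, -0.9, 15.3]
ft_force: [-0.1, 2.5, 9.4]
finger_gap: -0.3
```

move_arm(series=[{"gripper": 0,"translation": [0,0,1.5],"twist": [0,0,0]},{"gripper": 0,"translation": [0,0,1.5],"twist": [0,0,0]}])

```text
time: 4.87
tool_pos: [486.3, 30.2, 159.8]
tcp_rot: [-180.0, -0.9, 15.3]
ft_force: [-0.4, 2.2, 8.5]
finger_gap: 0.0
```

move_arm(series=[{"gripper": 0,"translation": [0,0,1.5],"twist": [0,0,0]},{"gripper": 0,"translation": [0,0,1],"twist": [0,0,0]}])

```text
time: 5.03
tool_pos: [486.1, 30.1, 158.1]
tcp_rot: [-180.0, -0.9, 15.3]
ft_force: [-0.4, 2.8, 8.7]
finger_gap: -0.0
```

move_arm(series=[{"gripper": 0,"translation": [0,0,1.5],"twist": [0,0,0]},{"gripper": 0,"translation": [0,0,1],"twist": [0,0,0]}])

```text
time: 5.2
tool_pos: [485.9, 30.1, 156.5]
tcp_rot: [-180.0, -0.9, 15.2]
ft_force: [-0.9, 2.8, 8.8]
finger_gap: -0.1
```

move_arm(series=[{"gripper": 0,"translation": [0,0,1.5],"twist": [0,0,0]},{"gripper": 0,"translation": [0,0,1],"twist": [0,0,0]}])

```text
time: 5.37
tool_pos: [485.8, 30.1, 155.0]
tcp_rot: [-180.0, -1.0, 15.2]
ft_force: [0.9, 2.6, 9.6]
finger_gap: -0.1
```

move_arm(series=[{"gripper": 0,"translation": [0,0,1.5],"twist": [0,0,0]},{"gripper": 0,"translation": [0,0,1],"twist": [0,0,0]}])

```text
time: 5.53
tool_pos: [485.7, 30.1, 153.5]
tcp_rot: [-180.0, -1.0, 15.2]
ft_force: [-0.1, 3.6, 9.4]
finger_gap: -0.0
```

move_arm(series=[{"gripper": 0,"translation": [-4,0,1],"twist": [0,0,0]},{"gripper": 0,"translation": [-4,0,1],"twist": [0,0,0]}])

```text
time: 5.7
tool_pos: [479.8, 27.6, 153.2]
tcp_rot: [179.9, -1.3, 15.2]
ft_force: [4.2, 1.4, 7.8]
finger_gap: -0.1
```

move_arm(series=[{"gripper": 0,"translation": [-3,0,1],"twist": [0,0,0]},{"gripper": 0,"translation": [0,0,1],"twist": [0,0,0]}])

```text
time: 5.87
tool_pos: [477.5, 26.3, 152.6]
tcp_rot: [179.8, -1.5, 15.2]
ft_force: [-1.7, 2.5, 9.3]
finger_gap: -0.3
```

```bash
python3 u.py
```

```text
unit xy -72.5 -2.5 z 152.6 F [-1.7  2.5  9.3] [179.8  -1.5  15.2] 5.8667
```

move_arm(series=[{"gripper": 0,"translation": [0,0,1.5],"twist": [0,0,0]},{"gripper": 0,"translation": [0,0,1],"twist": [0,0,0]}])

```text
time: 6.03
tool_pos: [477.4, 26.3, 151.2]
tcp_rot: [179.8, -1.5, 15.2]
ft_force: [0.5, 2.1, 9.1]
finger_gap: -0.3
```

move_arm(series=[{"gripper": 0,"translation": [0,0,1.5],"twist": [0,0,0]},{"gripper": 0,"translation": [0,0,1],"twist": [0,0,0]}])

```text
time: 6.2
tool_pos: [477.4, 26.3, 149.9]
tcp_rot: [179.8, -1.6, 15.2]
ft_force: [-1.0, 4.0, 10.6]
finger_gap: -0.1
```

move_arm(series=[{"gripper": 0,"translation": [0,0,1.2],"twist": [0,0,0]},{"gripper": 0,"translation": [0,0,1.2],"twist": [0,0,0]}])

```text
time: 6.37
tool_pos: [477.4, 26.3, 148.6]
tcp_rot: [179.8, -1.6, 15.2]
ft_force: [0.3, 3.1, 10.3]
finger_gap: 0.1
```

move_arm(series=[{"gripper": 0,"translation": [0,0,1.2],"twist": [0,0,0]},{"gripper": 0,"translation": [0,0,1.2],"twist": [0,0,0]}])

```text
time: 6.53
tool_pos: [477.4, 26.3, 147.3]
tcp_rot: [179.8, -1.7, 15.2]
ft_force: [-0.3, 2.6, 9.6]
finger_gap: 0.0
```

move_arm(series=[{"gripper": 0,"translation": [0,0,1.2],"twist": [0,0,0]},{"gripper": 0,"translation": [0,0,1.2],"twist": [0,0,0]}])

```text
time: 6.7
tool_pos: [477.5, 26.2, 146.0]
tcp_rot: [179.7, -1.7, 15.2]
ft_force: [-0.2, 3.4, 8.2]
finger_gap: 0.4
```

move_arm(series=[{"gripper": 0,"translation": [0,0,1.2],"twist": [0,0,0]},{"gripper": 0,"translation": [0,0,1.2],"twist": [0,0,0]}])

```text
time: 6.87
tool_pos: [477.6, 26.2, 144.4]
tcp_rot: [179.7, -1.8, 15.2]
ft_force: [0.5, 2.6, 7.5]
finger_gap: -0.2
```

```bash
python3 u.py; python3 - <<'E'
from h import *
a=snap('top');b=snap('side')
A=cv2.resize(a['pixels'][130:250,212:332,::-1],(400,400),interpolation=2);B=cv2.resize(b['pixels'][150:250,210:310,::-1],(400,400),interpolation=2)
cv2.imwrite('pics/c2.png',np.hstack([A,B]))
E
```

```text
unit xy -72.4 -2.6 z 144.4 F [0.5 2.6 7.5] [179.7  -1.8  15.2] 6.8667
```

View pics/c2.png

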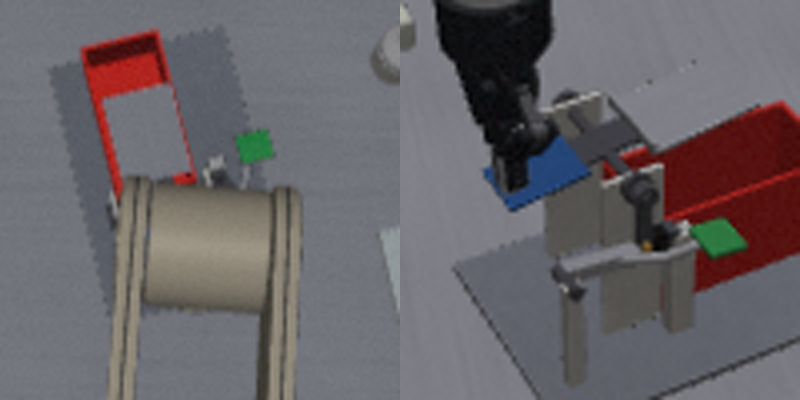

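Tray is about level. The green pad at side px (289.8,209.5) sits slightly lower than at the start (206.9), so the sear may not be in yet. I'll press on gently until the buffer rise.

move_arm(series=[{"gripper": 0,"translation": [0,0,1.2],"twist": [0,0,0]},{"gripper": 0,"translation": [0,0,1],"twist": [0,0,0]}])

```text
time: 7.13
tool_pos: [477.6, 26.1, 142.8]
tcp_rot: [179.7, -1.8, 15.2]
ft_force: [0.7, 3.8, 8.2]
finger_gap: -0.0
```

move_arm(series=[{"gripper": 0,"translation": [0,0,1],"twist": [0,0,0]},{"gripper": 0,"translation": [0,0,1],"twist": [0,0,0]}])

```text
time: 7.3
tool_pos: [477.7, 26.1, 141.8]
tcp_rot: [179.7, -1.9, 15.2]
ft_force: [-0.0, 2.6, 9.4]
finger_gap: -0.4
```

move_arm(series=[{"gripper": 0,"translation": [0,0,1],"twist": [0,0,0]},{"gripper": 0,"translation": [0,0,1],"twist": [0,0,0]}])

```text
time: 7.47
tool_pos: [477.8, 26.2, 141.0]
tcp_rot: [179.7, -2.0, 15.2]
ft_force: [-1.9, 4.3, 11.6]
finger_gap: 0.0
```

move_arm(series=[{"gripper": 0,"translation": [0,0,1],"twist": [0,0,0]}])

```text
time: 7.55
tool_pos: [477.8, 26.2, 140.8]
tcp_rot: [179.7, -2.0, 15.2]
ft_force: [-2.7, 2.5, 11.7]
finger_gap: -0.2
```

move_arm(series=[{"gripper": 0,"translation": [0,0,1],"twist": [0,0,0]}])

```text
time: 7.63
tool_pos: [477.8, 26.2, 140.7]
tcp_rot: [179.7, -2.0, 15.2]
ft_force: [-2.7, 3.2, 12.9]
finger_gap: 0.3
```

move_arm(series=[{"gripper": 0,"translation": [0,0,1.3],"twist": [0,0,0]}])

```text
time: 7.72
tool_pos: [477.8, 26.2, 140.3]
tcp_rot: [179.7, -2.0, 15.2]
ft_force: [-2.7, 2.5, 14.1]
finger_gap: -0.2
```

move_arm(series=[{"gripper": 0,"translation": [0,0,1.5],"twist": [0,0,0]}])

```text
time: 7.8
tool_pos: [477.9, 26.2, 139.9]
tcp_rot: [179.7, -2.1, 15.2]
ft_force: [-3.2, 2.8, 14.9]
finger_gap: -0.2
```

```bash
python3 u.py; python3 - <<'E'
from h import *
for n in('top','side'):
    s=snap(n);h=cv2.cvtColor(s['pixels'],cv2.COLOR_RGB2HSV);m=cv2.inRange(h,(45,120,50),(85,255,255))
    m[:,:260]=0;m[:,320:]=0
    y,x=np.nonzero(m);print(n,x.mean(),y.mean(),len(x))
E
```

```text
unit xy -72.1 -2.7 z 139.9 F [-3.2  2.8 14.9] [179.7  -2.1  15.2] 7.8
top 288.24691358024694 173.65432098765433 81
side 288.47727272727275 206.89772727272728 88
```

The trigger has sprung back to its original pixel position and the force rose steeply to 15 N, so the sear is in. Backing off slowly.

move_arm(series=[{"gripper": 0,"translation": [0,0,-2],"twist": [0,0,0]},{"gripper": 0,"translation": [0,0,-2],"twist": [0,0,0]},{"gripper": 0,"translation": [0,0,-3],"twist": [0,0,0]},{"gripper": 0,"translation": [0,0,-4],"twist": [0,0,0]}])

```text
time: 8.23
tool_pos: [474.8, 25.2, 150.4]
tcp_rot: [179.6, -1.8, 15.2]
ft_force: [0.4, -0.4, -0.1]
finger_gap: -0.0
```

```bash
python3 u.py; python3 go.py 494 -262 280 14 36
```

```text
unit xy -75.3 -2.9 z 150.4 F [ 0.4 -0.4 -0.1] [179.6  -1.8  15.2] 8.2333
t 8.23 [474.8  25.2 150.4] [179.6  -1.8  15.2] [ 0.4 -0.4 -0.1]
[[-6.0, 32.3, -14.8], [0.3, -1.8, 1.2]]
[[-5.8, 32.3, -14.8], [0.0, -0.0, -0.0]]
[[-5.8, 32.3, -14.8], [-0.0, -0.0, -0.0]]
[[-5.8, 32.3, -14.8], [-0.0, 0.0, -0.0]]
[[-5.8, 32.3, -14.8], [-0.0, 0.0, -0.0]]
[[-5.8, 32.3, -14.8], [-0.0, 0.0, -0.0]]
[[-5.8, 32.3, -14.8], [-0.0, 0.0, -0.0]]
[[-5.8, 32.3, -14.8], [-0.0, 0.0, -0.0]]
[[-4.5, 24.8, -11.4], [-0.0, 0.0, -0.0]]
```

move_arm(series=[{"gripper": 0,"translation": [0,0,-25],"twist": [0,0,0]},{"gripper": 0,"translation": [0,0,-30],"twist": [0,-1.8,0]},{"gripper": 0,"translation": [0,0,-20],"twist": [0,0,0]},{"gripper": 0,"translation": [-5,30,0],"twist": [0,0,0]},{"gripper": 0,"translation": [-5,34,0],"twist": [0,0,1]},{"gripper": 0.7,"translation": [-5,34,0],"twist": [0,0,0]},{"gripper": 0.7,"translation": [-6,34,0],"twist": [0,0,0]},{"gripper": 0.7,"translation": [-6,34,0],"twist": [0,0,0]}])

```text
time: 8.9
tool_pos: [481.6, -144.0, 224.5]
tcp_rot: [179.8, 1.1, 14.7]
ft_force: [0.8, -0.6, -0.2]
finger_gap: 35.5
```

```bash
python3 go.py 494 -262 150 14 34; python3 - <<'E'
from h import *
a=snap('top');b=snap('side')
A=cv2.resize(a['pixels'][120:260,232:372,::-1],(400,400),interpolation=2);B=cv2.resize(b['pixels'][140:350,200:410,::-1],(400,400),interpolation=2)
cv2.imwrite('pics/c3.png',np.hstack([A,B]))
E
```

```text
t 8.9 [ 481.6 -144.   224.5] [179.8   1.1  14.7] [ 0.8 -0.6 -0.2]
[[-4.0, 28.4, 18.2], [0.2, 1.1, 0.7]]
[[-4.0, 28.5, 18.1], [-0.0, 0.0, 0.0]]
[[-4.0, 28.5, 18.1], [0.0, 0.0, 0.0]]
[[-4.0, 28.5, 18.1], [-0.0, -0.0, 0.0]]
[[-0.5, 3.5, 2.2], [-0.0, -0.0, 0.0]]
```

View pics/c3.png

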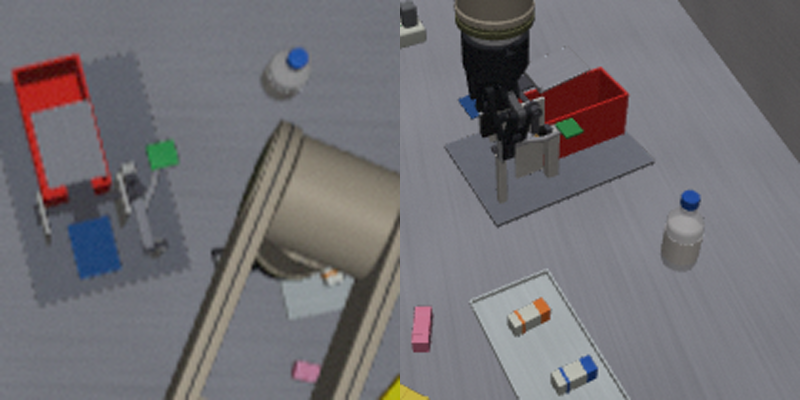

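The tray holds level by itself, centre at top crop (69,143); dish and cartridges are undisturbed.

```bash
python3 - <<'E'
from m import *
print('tray',onz(a,256.2,170.1,160), 'corners',[onz(a,232+u/2.857,120+v/2.857,z)[:2].round(0).tolist() for u,v,z in[(30,108,167),(97,100,167),(107,177,155),(42,188,155)]])
for p,q in(((276.5,168),(591,310)),((282,198),(553,334))): print(two(a,A(*p),b,B(*q)))
E
```

```text
tray [612.64330227  66.84150813 160.        ] corners [[652.0, 113.0], [663.0, 36.0], [575.0, 22.0], [560.0, 97.0]]
(array([ 516.68238665, -257.92834454,   33.49552941]), np.float64(7.042908881207479))
(array([ 470.04825513, -269.2989433 ,   19.38576287]), np.float64(7.765955454213247))
```

move_arm(series=[{"gripper": 0.7,"translation": [-4,28,18],"twist": [0,1,0.7]},{"gripper": 0.7,"translation": [-4,28,18],"twist": [0,0,0]},{"gripper": 0.7,"translation": [-4,28,18],"twist": [0,0,0]},{"gripper": 0.7,"translation": [-4,25,18],"twist": [0,0,0]},{"gripper": 0.7,"translation": [0,0,0],"twist": [0,0,0]}])

```text
time: 9.42
tool_pos: [489.0, -260.5, 148.4]
tcp_rot: [179.9, 0.3, 13.6]
ft_force: [-0.2, 0.1, -0.3]
finger_gap: 59.7
```

```bash
python3 go.py 493 -263 60 14 30
```

```text
t 9.42 [ 489.  -260.5  148.4] [179.9   0.3  13.6] [-0.2  0.1 -0.3]
[[1.3, 1.1, 30.0], [0.1, 0.3, -0.4]]
[[1.1, 1.2, 30.0], [-0.0, 0.0, -0.0]]
[[1.1, 1.1, 28.4], [0.0, 0.0, -0.0]]
```

move_arm(series=[{"gripper": 0.7,"translation": [1,1,30],"twist": [0,0,0]},{"gripper": 0.7,"translation": [1,1,30],"twist": [0,0,0]},{"gripper": 0.7,"translation": [1,1,30],"twist": [0,0,0]},{"gripper": 0.7,"translation": [0,0,22],"twist": [0,0,0]},{"gripper": 0.7,"translation": [0,0,12],"twist": [0,0,0]},{"gripper": 0.7,"translation": [0,0,0],"twist": [0,0,0]}])

```text
time: 9.92
tool_pos: [487.8, -261.0, 17.1]
tcp_rot: [-179.8, 0.7, 13.4]
ft_force: [-0.3, 0.7, 0.3]
finger_gap: 59.9
```

```bash
python3 go.py 493.4 -263.5 7 13.8 30; python3 - <<'E'
from h import *
b=snap('side')
cv2.imwrite('pics/c4.png',cv2.resize(b['pixels'][260:360,210:343,::-1],(800,600),interpolation=2))
E
```

```text
t 9.92 [ 487.8 -261.    17.1] [-179.8    0.7   13.4] [-0.3  0.7  0.3]
[[5.0, 3.8, 10.0], [-0.2, 0.7, -0.4]]
```

View pics/c4.png

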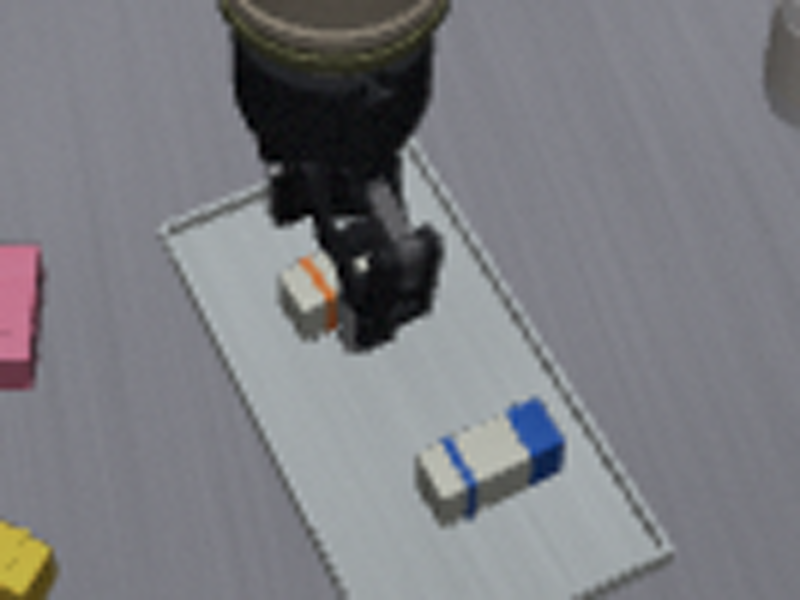

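move_arm(series=[{"gripper": 0.7,"translation": [3,3,6],"twist": [0,0.7,0]},{"gripper": 0.7,"translation": [1,0,5],"twist": [0,0,0]},{"gripper": 0.7,"translation": [0,0,0],"twist": [0,0,0]}])

```text
time: 10.22
tool_pos: [495.6, -264.1, 10.4]
tcp_rot: [180.0, -0.3, 13.5]
ft_force: [-0.5, 0.7, -0.3]
finger_gap: 59.6
```

move_arm(series=[{"gripper": 0,"translation": [0,0,0],"twist": [0,0,0]},{"gripper": 0,"translation": [0,0,0],"twist": [0,0,0]},{"gripper": 0,"translation": [0,0,0],"twist": [0,0,0]},{"gripper": 0,"translation": [0,0,0],"twist": [0,0,0]},{"gripper": 0,"translation": [0,0,0],"twist": [0,0,0]},{"gripper": 0,"translation": [0,0,0],"twist": [0,0,0]}], force=30)

```text
time: 10.72
tool_pos: [498.8, -266.2, 15.1]
tcp_rot: [179.7, -0.6, 13.5]
ft_force: [-0.3, 0.4, -0.7]
finger_gap: 21.0
```

Gripped at 21 mm, but the arm drifted up about 5 mm, so the hold is shallow. Reopening and going lower with the drift compensated.

move_arm(series=[{"gripper": 0.5,"translation": [0,0,2],"twist": [0,0,0]},{"gripper": 0.5,"translation": [-1,0,1],"twist": [0,0.3,0]},{"gripper": 0.5,"translation": [-2,-1,3],"twist": [0,0,0]},{"gripper": 0.5,"translation": [-1,-1,4],"twist": [0,0,0]},{"gripper": 0.5,"translation": [0,0,3],"twist": [0,0,0]}])

```text
time: 11.13
tool_pos: [494.7, -265.5, 1.7]
tcp_rot: [179.6, -1.0, 13.5]
ft_force: [-0.3, 0.5, -0.3]
finger_gap: 43.0
```

move_arm(series=[{"gripper": 0.5,"translation": [0,0,-3],"twist": [0,0.5,0]},{"gripper": 0,"translation": [0,0,0],"twist": [0,0.5,0]}])

```text
time: 11.3
tool_pos: [494.0, -264.8, 3.4]
tcp_rot: [179.7, -2.0, 13.5]
ft_force: [0.2, -0.1, -0.5]
finger_gap: 31.9
```

move_arm(series=[{"gripper": 0,"translation": [0,0,0.5],"twist": [0,0,0]},{"gripper": 0,"translation": [0,0,0.5],"twist": [0,0,0]},{"gripper": 0,"translation": [0,0,0.5],"twist": [0,0,0]}])

```text
time: 11.55
tool_pos: [494.2, -265.0, 3.4]
tcp_rot: [179.7, -2.1, 13.5]
ft_force: [-3.1, 2.8, 7.0]
finger_gap: 21.4
```

move_arm(series=[{"gripper": 0,"translation": [0,0,-10],"twist": [0,0,0]},{"gripper": 0,"translation": [0,0,-25],"twist": [0,0,0]},{"gripper": 0,"translation": [0,0,-32],"twist": [0,0,0]},{"gripper": 0,"translation": [0,0,-36],"twist": [0,2,0]},{"gripper": 0,"translation": [0,0,-36],"twist": [0,2,0]},{"gripper": 0,"translation": [0,0,-36],"twist": [0,2,0]},{"gripper": 0,"translation": [0,0,-30],"twist": [0,0,0]}])

```text
time: 12.13
tool_pos: [474.8, -262.9, 208.4]
tcp_rot: [-179.6, -7.7, 13.6]
ft_force: [-0.2, -0.6, -0.6]
finger_gap: 21.4
```

```bash
sed -i 's/yaw,step=36,n=40/yaw,step=36,pit=0,n=40/; s/\[180,0,yaw\]/[180,pit,yaw]/; s/v\[4:5\]/v[4:6]/' go.py; python3 go.py 613.5 65.5 225 14.6 32 -8
```

```text
t 12.13 [ 474.8 -262.9  208.4] [-179.6   -7.7   13.6] [-0.2 -0.6 -0.6]
[[19.0, -25.7, 1.3], [-0.3, 0.3, -1.0]]
[[19.5, -25.4, 1.2], [0.0, 0.0, -0.0]]
[[19.5, -25.4, 1.2], [0.0, 0.0, -0.0]]
[[19.5, -25.4, 1.2], [0.0, 0.0, -0.0]]
[[19.5, -25.4, 1.2], [0.0, 0.0, -0.0]]
[[19.5, -25.4, 1.2], [0.0, 0.0, -0.0]]
[[19.5, -25.4, 1.2], [0.0, 0.0, -0.0]]
[[19.5, -25.4, 1.2], [0.0, 0.0, -0.0]]
[[19.5, -25.4, 1.2], [0.0, 0.0, -0.0]]
[[19.5, -25.4, 1.2], [0.0, 0.0, -0.0]]
[[19.5, -25.4, 1.2], [0.0, 0.0, -0.0]]
[[3.0, -3.9, 0.2], [0.0, 0.0, -0.0]]
```

move_arm(series=[{"gripper": 0,"translation": [15,-20,0],"twist": [0,0,-1]},{"gripper": 0,"translation": [20,-25,0],"twist": [0,0,0]},{"gripper": 0,"translation": [20,-25,0],"twist": [0,0,0]},{"gripper": 0,"translation": [20,-25,0],"twist": [0,0,0]},{"gripper": 0,"translation": [20,-25,0],"twist": [0,0,0]},{"gripper": 0,"translation": [20,-25,0],"twist": [0,0,0]},{"gripper": 0,"translation": [20,-25,0],"twist": [0,0,0]},{"gripper": 0,"translation": [20,-25,0],"twist": [0,0,0]}])

```text
time: 12.8
tool_pos: [579.6, -37.4, 249.8]
tcp_rot: [179.1, -8.7, 14.0]
ft_force: [-0.1, -0.5, 0.1]
finger_gap: 21.5
```

```bash
python3 go.py 613.5 65.5 215 14.6 26 -8
```

```text
t 12.8 [579.6 -37.4 249.8] [179.1  -8.7  14. ] [-0.1 -0.5  0.1]
[[11.9, -21.1, 9.5], [1.0, -0.7, -0.6]]
[[12.2, -20.8, 9.7], [0.0, -0.0, 0.0]]
[[12.2, -20.8, 9.7], [-0.0, -0.0, 0.0]]
[[12.2, -20.8, 9.7], [-0.0, -0.0, 0.0]]
[[4.6, -7.8, 3.7], [-0.0, -0.0, 0.0]]
```

move_arm(series=[{"gripper": 0,"translation": [12,-21,8],"twist": [1,-0.7,-0.6]},{"gripper": 0,"translation": [12,-21,8],"twist": [0,0,0]},{"gripper": 0,"translation": [12,-20,8],"twist": [0,0,0]},{"gripper": 0,"translation": [8,-14,8],"twist": [0,0,0]},{"gripper": 0,"translation": [0,-2,2],"twist": [0,0,0]},{"gripper": 0,"translation": [0,0,0],"twist": [0,0,0]}])

```text
time: 13.3
tool_pos: [609.7, 61.9, 226.9]
tcp_rot: [-180.0, -8.4, 15.1]
ft_force: [0.0, -0.3, -0.3]
finger_gap: 21.1
```

```bash
python3 go.py 613.5 65.5 180 14.6 12 -8; python3 - <<'E'
from h import *
b=snap('side')
cv2.imwrite('pics/c5.png',cv2.resize(b['pixels'][140:260,210:370,::-1],(800,600),interpolation=2))
E
```

```text
t 13.3 [609.7  61.9 226.9] [-180.    -8.4   15.1] [ 0.  -0.3 -0.3]
[[-0.6, -0.6, 12.0], [-0.1, -0.4, 0.5]]
[[-0.5, -0.6, 12.0], [0.0, -0.0, 0.0]]
[[-0.5, -0.6, 12.0], [-0.0, -0.0, 0.0]]
[[-0.5, -0.6, 11.2], [-0.0, -0.0, 0.0]]
```

View pics/c5.png

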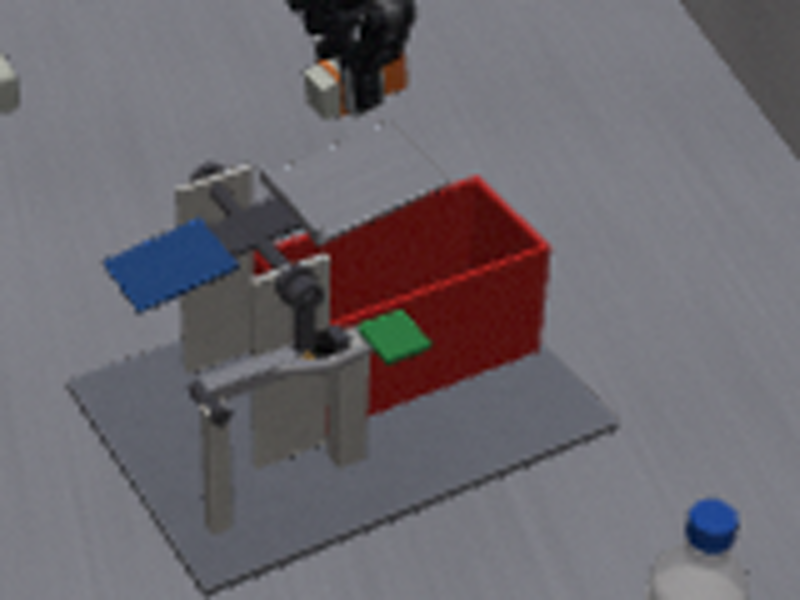

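The cartridge is held at crop (355,90), right above the cocked tray (centre about (360,180)), and parallel to it. Lowering.

move_arm(series=[{"gripper": 0,"translation": [0,0,12],"twist": [0,-0.4,0.5]},{"gripper": 0,"translation": [0,0,12],"twist": [0,0,0]},{"gripper": 0,"translation": [0,0,12],"twist": [0,0,0]},{"gripper": 0,"translation": [0,0,9],"twist": [0,0,0]},{"gripper": 0,"translation": [0,0,4],"twist": [0,0,0]},{"gripper": 0,"translation": [0,0,0.5],"twist": [0,0,0]}])

```text
time: 13.85
tool_pos: [616.5, 58.7, 173.8]
tcp_rot: [-180.0, -8.0, 14.3]
ft_force: [-0.6, -0.3, -0.2]
finger_gap: 21.3
```

```bash
python3 go.py 613.5 65.5 168 14.6 12 -8;python3 u.py
```

```text
t 13.85 [616.5  58.7 173.8] [-180.    -8.    14.3] [-0.6 -0.3 -0.2]
[[-2.1, -7.4, 5.6], [0.0, 0.0, -0.3]]
unit xy 70.2 -6.2 z 173.8 F [-0.6 -0.3 -0.2] [-180.    -8.    14.3] 13.85
```

move_arm(series=[{"gripper": 0,"translation": [-1,-4,1],"twist": [0,0,0]},{"gripper": 0,"translation": [-1,-3,1],"twist": [0,0,0]},{"gripper": 0,"translation": [0,0,2],"twist": [0,0,0]},{"gripper": 0,"translation": [0,0,2],"twist": [0,0,0]}])

```text
time: 14.18
tool_pos: [613.3, 65.2, 167.0]
tcp_rot: [-180.0, -7.9, 14.2]
ft_force: [-0.1, -0.5, -0.3]
finger_gap: 21.5
```

```bash
python3 u.py
```

```text
unit xy 68.7 0.9 z 167.0 F [-0.1 -0.5 -0.3] [-180.    -7.9   14.2] 14.1833
```

move_arm(series=[{"gripper": 0,"translation": [0,0,1],"twist": [0,0,0]},{"gripper": 0,"translation": [0,0,1],"twist": [0,0,0]}])

```text
time: 14.35
tool_pos: [613.9, 65.6, 165.5]
tcp_rot: [-180.0, -8.0, 14.2]
ft_force: [0.1, -0.5, -1.5]
finger_gap: 21.1
```

move_arm(series=[{"gripper": 0,"translation": [0,0,1],"twist": [0,0,0]},{"gripper": 0,"translation": [0,0,1],"twist": [0,0,0]}])

```text
time: 14.52
tool_pos: [614.5, 65.8, 163.9]
tcp_rot: [-180.0, -8.1, 14.3]
ft_force: [-0.2, 0.2, -0.6]
finger_gap: 21.8
```

move_arm(series=[{"gripper": 0,"translation": [0,0,1],"twist": [0,0,0]},{"gripper": 0,"translation": [0,0,0.7],"twist": [0,0,0]}])

```text
time: 14.68
tool_pos: [615.1, 65.9, 162.8]
tcp_rot: [-180.0, -8.1, 14.3]
ft_force: [-1.3, -0.2, 4.0]
finger_gap: 21.2
```

move_arm(series=[{"gripper": 0,"translation": [0,0,0.7],"twist": [0,0,0]},{"gripper": 0,"translation": [0,0,0.7],"twist": [0,0,0]}])

```text
time: 14.85
tool_pos: [615.8, 65.8, 162.5]
tcp_rot: [180.0, -8.2, 14.3]
ft_force: [-2.9, -0.4, 5.0]
finger_gap: 21.2
```

Contact at z=163. Releasing.

move_arm(series=[{"gripper": 0.42,"translation": [0,0,0],"twist": [0,0,0]},{"gripper": 0.42,"translation": [0,0,0],"twist": [0,0,0]},{"gripper": 0.42,"translation": [0,0,0],"twist": [0,0,0]},{"gripper": 0.42,"translation": [0,0,-3],"twist": [0,0,0]},{"gripper": 0.42,"translation": [0,0,-6],"twist": [0,0,0]},{"gripper": 0.42,"translation": [0,0,-15],"twist": [0,0,0]},{"gripper": 0.42,"translation": [0,0,-25],"twist": [0,0,0]},{"gripper": 0.42,"translation": [0,0,-25],"twist": [0,0,0]}])

```text
time: 15.52
tool_pos: [601.0, 63.1, 229.7]
tcp_rot: [-179.8, -7.4, 14.2]
ft_force: [0.6, -0.1, 0.1]
finger_gap: 35.9
```

```bash
python3 u.py; python3 - <<'E'
from h import *
b=snap('side')
cv2.imwrite('pics/c6.png',cv2.resize(b['pixels'][140:260,210:370,::-1],(800,600),interpolation=2))
E
# trigger pad in world, from earlier two-view measurement
python3 go.py 609 -41 210 14.6 30 0
```

```text
unit xy 56.4 2.0 z 229.7 F [ 0.6 -0.1  0.1] [-179.8   -7.4   14.2] 15.5167
t 15.57 [603.1  63.1 236.5] [-179.9   -7.8   14.2] [2.2 0.1 4.3]
[[-6.5, 28.5, 6.5], [-0.0, -7.0, -0.3]]
[[-5.8, 28.5, 7.3], [-0.0, -0.9, -0.0]]
[[-5.7, 28.5, 7.4], [-0.0, 0.0, -0.0]]
[[-3.4, 16.7, 4.3], [0.0, 0.0, -0.0]]
```

View pics/c6.png

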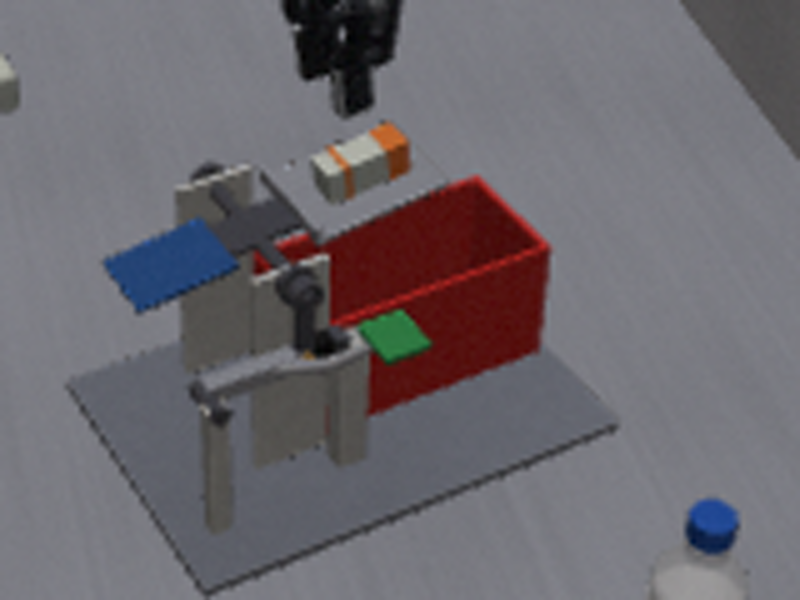

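The cartridge rests on the tray's middle (crop (360,160)) and the tray is still cocked. Now to the trigger, shut fingers.

move_arm(series=[{"gripper": 0,"translation": [-6,26,2],"twist": [0,-7,0]},{"gripper": 0,"translation": [-6,28,4],"twist": [0,-1,0]},{"gripper": 0,"translation": [-6,28,4],"twist": [0,0,0]},{"gripper": 0,"translation": [-4,16,4],"twist": [0,0,0]},{"gripper": 0,"translation": [0,0,2],"twist": [0,0,0]},{"gripper": 0,"translation": [0,0,0],"twist": [0,0,0]}])

```text
time: 16.07
tool_pos: [602.4, -39.5, 216.0]
tcp_rot: [-179.7, 0.9, 14.4]
ft_force: [-0.5, 1.3, 0.2]
finger_gap: -0.1
```

```bash
python3 go.py 608 -43 155 14.6 20 0
```

```text
t 16.07 [602.4 -39.5 216. ] [-179.7    0.9   14.4] [-0.5  1.3  0.2]
[[1.8, 1.7, 19.8], [-0.3, 0.9, -0.2]]
[[1.5, 1.6, 19.9], [-0.0, 0.0, -0.0]]
[[1.5, 1.6, 19.9], [0.0, 0.0, -0.0]]
[[0.1, 0.1, 1.4], [0.0, 0.0, -0.0]]
```

move_arm(series=[{"gripper": 0,"translation": [1.5,1.5,19],"twist": [0,0.9,0]},{"gripper": 0,"translation": [1.5,1.5,19],"twist": [0,0,0]},{"gripper": 0,"translation": [1.5,1.5,15],"twist": [0,0,0]},{"gripper": 0,"translation": [0,0,4],"twist": [0,0,0]},{"gripper": 0,"translation": [0,0,1],"twist": [0,0,0]}])

```text
time: 16.48
tool_pos: [609.6, -39.1, 160.5]
tcp_rot: [-179.8, -0.4, 14.5]
ft_force: [1.1, 0.5, 0.3]
finger_gap: 0.1
```

```bash
python3 go.py 608 -43 140 14.6 20 0
```

```text
t 16.48 [609.6 -39.1 160.5] [-179.8   -0.4   14.5] [1.1 0.5 0.3]
[[-2.5, 3.3, 19.6], [-0.2, -0.4, -0.1]]
[[-0.1, 0.1, 0.9], [-0.0, 0.0, 0.0]]
```

move_arm(series=[{"gripper": 0,"translation": [-1,3,7],"twist": [0,0,0]},{"gripper": 0,"translation": [-1,0,7],"twist": [0,0,0]},{"gripper": 0,"translation": [0,0,3],"twist": [0,0,0]},{"gripper": 0,"translation": [0,0,2],"twist": [0,0,0]}])

```text
time: 16.82
tool_pos: [609.8, -40.9, 143.5]
tcp_rot: [-179.8, -0.6, 14.6]
ft_force: [0.5, 0.1, 0.1]
finger_gap: -0.2
```

move_arm(series=[{"gripper": 0,"translation": [0,0,2],"twist": [0,0,0]},{"gripper": 0,"translation": [0,0,2],"twist": [0,0,0]},{"gripper": 0,"translation": [0,0,2],"twist": [0,0,0]}])

```text
time: 17.07
tool_pos: [610.4, -40.9, 138.1]
tcp_rot: [-179.9, -0.7, 14.6]
ft_force: [-0.5, 0.5, 3.5]
finger_gap: -0.3
```

move_arm(series=[{"gripper": 0,"translation": [0,0,2],"twist": [0,0,0]},{"gripper": 0,"translation": [0,0,2],"twist": [0,0,0]}])

```text
time: 17.23
tool_pos: [611.4, -40.9, 135.5]
tcp_rot: [-179.9, -0.8, 14.6]
ft_force: [-2.1, 1.1, 4.9]
finger_gap: -0.1
```

move_arm(series=[{"gripper": 0,"translation": [0,0,2],"twist": [0,0,0]},{"gripper": 0,"translation": [0,0,2],"twist": [0,0,0]},{"gripper": 0,"translation": [0,0,2],"twist": [0,0,0]}])

```text
time: 17.48
tool_pos: [612.5, -40.6, 131.9]
tcp_rot: [-179.9, -1.0, 14.6]
ft_force: [-2.6, 0.1, 5.4]
finger_gap: 0.3
```

move_arm(series=[{"gripper": 0,"translation": [0,0,2],"twist": [0,0,0]},{"gripper": 0,"translation": [0,0,2],"twist": [0,0,0]},{"gripper": 0,"translation": [0,0,2],"twist": [0,0,0]}])

```text
time: 17.73
tool_pos: [613.6, -40.3, 127.6]
tcp_rot: [-179.9, -1.1, 14.6]
ft_force: [0.9, 1.2, 0.5]
finger_gap: 0.0
```

```bash
python3 - <<'E'
from h import *
b=snap('side')
cv2.imwrite('pics/c7.png',cv2.resize(b['pixels'][140:260,210:370,::-1],(800,600),interpolation=2))
E
```

```text
(no output)
```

View pics/c7.png

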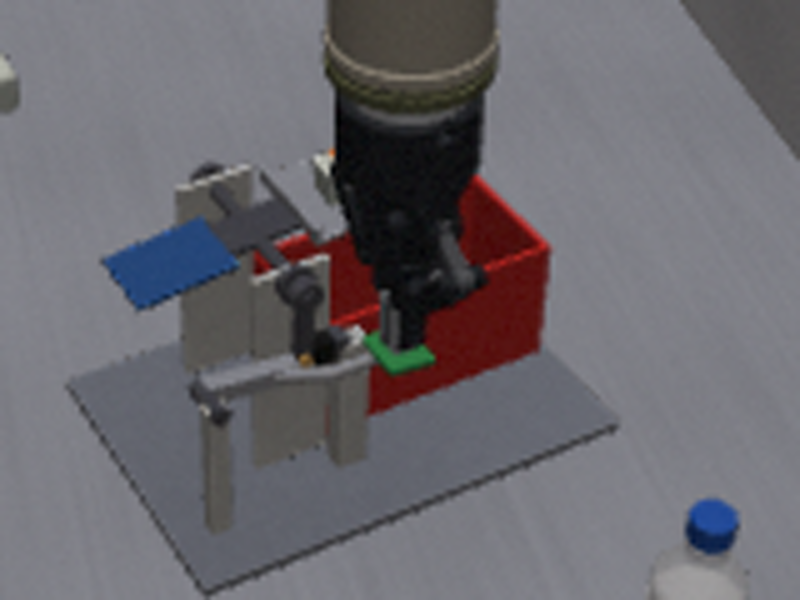

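Trigger force fell to 0.5 N, so the sear appears to be letting go. The tray still looks up in this frame. I'll wait a row or two, then lift clear.

move_arm(series=[{"gripper": 0,"translation": [0,0,1],"twist": [0,0,0]},{"gripper": 0,"translation": [0,0,0.5],"twist": [0,0,0]},{"gripper": 0,"translation": [0,0,0.5],"twist": [0,0,0]},{"gripper": 0,"translation": [0,0,0.5],"twist": [0,0,0]}])

```text
time: 18.12
tool_pos: [613.8, -40.4, 124.2]
tcp_rot: [-180.0, -1.1, 14.6]
ft_force: [0.8, 0.9, 2.9]
finger_gap: 0.1
```

```bash
python3 - <<'E'
from h import *
b=snap('side')
h=cv2.cvtColor(b['pixels'],cv2.COLOR_RGB2HSV)[160:210,225:265]
m=cv2.inRange(h,(100,120,50),(125,255,255));y,x=np.nonzero(m);print('paddle px',x.mean()+225,y.mean()+160,len(x),'initial 248.7 178.9')
E
python3 u.py
```

```text
paddle px 248.63917525773195 178.77319587628867 97 initial 248.7 178.9
unit xy 42.6 -101.4 z 124.1 F [0.5 1.6 4. ] [-180.    -1.1   14.6] 18.1667
```

Paddle is back at its let-go position, so the tray has dropped. Lifting clear straight up and then aside.

move_arm(series=[{"gripper": 0,"translation": [0,0,-6],"twist": [0,0,0]},{"gripper": 0,"translation": [0,0,-15],"twist": [0,0,0]},{"gripper": 0,"translation": [0,0,-30],"twist": [0,0,0]},{"gripper": 0,"translation": [0,0,-36],"twist": [0,0,0]},{"gripper": 0,"translation": [0,0,-36],"twist": [0,0,0]},{"gripper": 0,"translation": [0,0,-30],"twist": [0,0,0]},{"gripper": 0,"translation": [-25,20,0],"twist": [0,0,0]},{"gripper": 0,"translation": [-30,25,0],"twist": [0,0,0]}])

```text
time: 18.83
tool_pos: [566.9, -95.5, 281.0]
tcp_rot: [-179.8, -0.7, 15.0]
ft_force: [-0.4, -1.2, -0.9]
finger_gap: 0.4
```

move_arm(series=[{"gripper": 0,"translation": [-30,30,0],"twist": [0,0,0]},{"gripper": 0,"translation": [-30,30,0],"twist": [0,0,0]},{"gripper": 0,"translation": [-20,30,0],"twist": [0,0,0]},{"gripper": 0,"translation": [0,30,0],"twist": [0,0,0]},{"gripper": 0,"translation": [0,20,0],"twist": [0,0,0]},{"gripper": 0,"translation": [0,0,0],"twist": [0,0,0]},{"gripper": 0,"translation": [0,0,0],"twist": [0,0,0]},{"gripper": 0,"translation": [0,0,0],"twist": [0,0,0]}])

```text
time: 19.5
tool_pos: [518.4, -262.3, 285.2]
tcp_rot: [179.9, -0.7, 14.7]
ft_force: [-0.2, 0.6, -0.7]
finger_gap: 0.1
```

```bash
python3 u.py; python3 - <<'E'
from h import *
a=snap('top');b=snap('side')
A=cv2.resize(a['pixels'][130:270,222:402,::-1],(400,311),interpolation=2);B=cv2.resize(b['pixels'][160:370,190:370,::-1],(400,467),interpolation=2)
o=np.zeros((467,800,3),np.uint8);o[:311,:400]=A;o[:,400:]=B
cv2.imwrite('pics/c8.png',o)
E
```

```text
unit xy -105.6 -292.1 z 285.2 F [-0.2  0.6 -0.7] [179.9  -0.7  14.7] 19.5
```

View pics/c8.png

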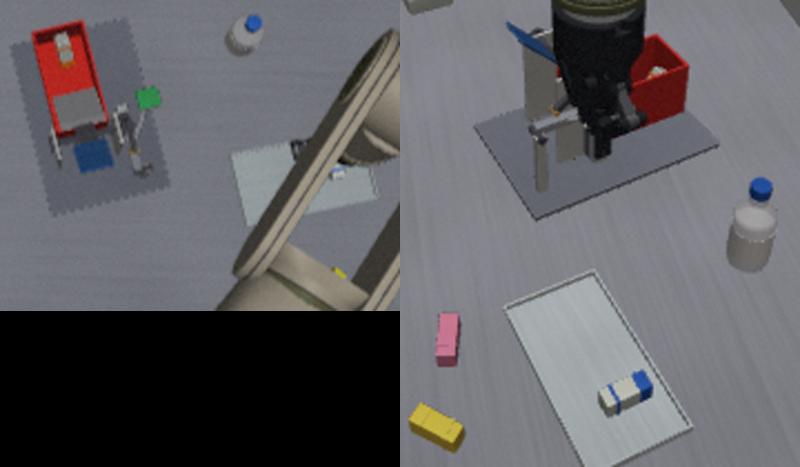

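The cartridge is in the red bin (top crop (65,48)), the tray is down, and the sealed cartridge and bottle are unmoved. I'll let it settle and compare frames before handing in.

move_arm(series=[{"gripper": 0,"translation": [0,0,-5],"twist": [0,0,0]},{"gripper": 0,"translation": [0,0,0],"twist": [0,0,0]},{"gripper": 0,"translation": [0,0,0],"twist": [0,0,0]},{"gripper": 0,"translation": [0,0,0],"twist": [0,0,0]},{"gripper": 0,"translation": [0,0,0],"twist": [0,0,0]},{"gripper": 0,"translation": [0,0,0],"twist": [0,0,0]},{"gripper": 0,"translation": [0,0,0],"twist": [0,0,0]},{"gripper": 0,"translation": [0,0,0],"twist": [0,0,0]}])

```text
time: 20.27
tool_pos: [519.7, -257.0, 291.5]
tcp_rot: [179.9, -0.8, 15.1]
ft_force: [1.0, -0.5, -0.1]
finger_gap: 0.1
```

```bash
cat > w.py <<'E'
from h import *
a=snap('top');c=a['pixels'][138:185,234:272];m=(c.min(2)>110).astype(np.uint8);y,x=np.nonzero(m[:28])
print('white in bin',x.mean()+234,y.mean()+138,len(x))
b=snap('side')['pixels']
for n,(lo,hi),(y0,y1,x0,x1) in(('sealed cap',((100,120,50),(125,255,255)),(318,350,280,310)),('gel cap',((100,120,50),(125,255,255)),(235,256,340,365))):
    m=cv2.inRange(cv2.cvtColor(b,cv2.COLOR_RGB2HSV)[y0:y1,x0:x1],lo,hi);y,x=np.nonzero(m);print(n,x.mean()+x0,y.mean()+y0)
E
python3 w.py
```

```text
white in bin 248.05095541401275 143.10828025477707 157
sealed cap 296.8780487804878 333.5609756097561
gel cap 351.8965517241379 244.85057471264366
```

move_arm(series=[{"gripper": 0,"translation": [0,0,0],"twist": [0,0,0]},{"gripper": 0,"translation": [0,0,0],"twist": [0,0,0]},{"gripper": 0,"translation": [0,0,0],"twist": [0,0,0]},{"gripper": 0,"translation": [0,0,0],"twist": [0,0,0]},{"gripper": 0,"translation": [0,0,0],"twist": [0,0,0]},{"gripper": 0,"translation": [0,0,0],"twist": [0,0,0]},{"gripper": 0,"translation": [0,0,0],"twist": [0,0,0]},{"gripper": 0,"translation": [0,0,0],"twist": [0,0,0]}])

```text
time: 21.03
tool_pos: [519.5, -257.4, 291.2]
tcp_rot: [180.0, -0.8, 15.1]
ft_force: [0.0, 0.3, 0.4]
finger_gap: 0.2
```

```bash
python3 w.py; python3 -c "
from h import *
r.hand_in()"
```

```text
white in bin 247.88535031847132 143.1656050955414 157
sealed cap 296.7073170731707 333.6463414634146
gel cap 351.8965517241379 244.85057471264366
the job is handed in; nothing more can be done
```

The spent orange-capped cartridge is in the red bin, and the job was handed in at about 21 s. I pressed the paddle until the sear caught and laid the cartridge on the middle of the tray. Pressing the trigger then snapped the tray down.

- **Forces:** the highest readings were about 15 N on the paddle and 6 N on the trigger. Force was read only at the end of each move.
- **Sear:** the trigger pad sprang back to its starting position as the sear caught. The tray stayed up with nothing touching it.
- **Last checks:** the paddle was back at its let-go position. The cartridge held still in the bin over the last second, and the arm was clear of everything. The sealed cartridge looked unmoved in the last picture and the gel bottle's cap was at its starting pixels. I did not re-measure the charger, but the arm never came near it.
- **Failed or disagreed:** the first grasp drifted up and was shallow, so I regrasped lower, with a brief 7 N touch on the dish. The two cameras disagreed by about 5 to 8 mm on positions, so contact forces set the final heights.

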